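Hang the yellow sign plate on the sprung screw

TASK

Take the yellow sign plate out of the rack, slip its keyhole over the bare screw head on the plywood panel, then pull it down gently until the screw sits fully home at the top of the narrow slot, and leave the plate hanging there upright and still. Find the head by feel: the screw stands off the centre of its adjusting plate, and neither screw nor panel may be loaded with more than 25 N. Leave the blank plates, the tape ring and the screwdriver where they are.

Things in the scene. Friction and masses are not known exactly. Their poses are not given: they have to be found in the camera images.
- plate: Yellow sign plate, 0.12 to 0.22 kg, heavy below. Origin: middle of lower edge, mid-thickness; x normal to its faces, y across, z up. Body 90 mm wide, 120 high, 6 thick; above it, z 120 to 190 mm, a 32 mm wide neck. Keyhole right through: see points. Both faces are alike, either may look out. Starts upright in a slot of the rack (x along the rack's x), foot 10 mm above the bench.
- entry (a point): Centre of the plate's wide keyhole opening, mid-thickness, 70 mm above the plate's origin; an octagon 17 mm across its flats. From it a slot 9 mm wide, funnelled at its start, runs up to 91 mm above the plate's origin.
- seat (a point): Where the screw's axis lies in the slot when fully home: mid-thickness, 88 mm above the plate's origin, 18 mm above the centre of the wide opening.
- grip (a point): Middle of the plate's black grip, mid-thickness, 168 mm above the plate's origin. The grip spans 145 to 190 mm above the origin, is 32 mm wide (y) and 10 mm thick (x): pinch it from above across its thickness.
- mount: Square aluminium adjusting plate on the panel, 44 mm. Origin: centre of its front face, 2 mm proud of the panel; x out, z up. The brass screw stands in its black window, set by hand 4 to 6.5 mm to +y or to -y and up to 6.5 mm up or down (z), unknown; a flush steel plug fills its spare place. Screw head 14 mm across, underside 9 and top 13 mm off this face; shank 6 mm.
- screw (a joint): How far the brass screw is pushed into the panel (m): 0 at rest, 0.006 at its stop. It is sprung: a push on its head moves it straight in, about 1 N at first touch, 5 N at 6 mm, then it is rigid; it springs out again when free. It is rigid sideways and downwards. Its place across the panel is not measured: see the adjusting plate.
- panel: Upright plywood panel, fixed, 280 mm wide (y), 165 high, 18 thick. Origin: on the bench below the middle of its face; x points out of the face, roughly away from the robot. Feet lie behind it. Carries the adjusting plate with the bare screw, near its top edge. A small red tag, 34 mm wide, is fixed to the face 115 mm from the middle, to -y, 60 to 110 mm up, 6 mm proud.
- rack: Grey slotted rack, fixed, 130 mm (x) by 112 mm (y) by 45 mm high. Origin: centre of its underside. Three slots run along y, at x -40, 0 and 40 mm, 8 mm wide, 35 mm deep.
- blank_blue: Blue blank plate in a rack slot, 90 x 6 mm, 100 mm high, no hole. Leave it. Origin: middle of its lower edge.
- blank_red: Red blank plate in a rack slot, 90 x 6 mm, 85 mm high, no hole. Leave it. Origin: middle of its lower edge.
- tape: Orange ring, 90 mm across, 24 mm high, lying flat. Leave it. Origin: centre of its underside.
- driver: Screwdriver with a yellow handle lying on the bench. Leave it.
There are look-alikes about, which are no part of the job. Several things have the shape of the plate; the one meant has the colours described above.

How it is judged:
On the way, in this order (a step that is already met when the one before it is completed fails the run):
1. the yellow plate is lifted out of the rack (height (world z) of plate above 0.055 m), for 0.1 s.
2. the screw head is through the plate's wide hole (x of entry in the frame of mount between 0 and 0.008 m and y of entry in the frame of screw between -0.005 and 0.005 m and z of entry in the frame of screw between -0.006 and 0.006 m), for 0.1 s.
At the end, for the whole second after the job is handed in: The plate hangs on the screw and is carried by it: its seat point is within 4 mm (across and up-down) of the screw's axis, behind the head, 0 to 8 mm off the adjusting plate's face; the plate is upright within 0.17 rad and at rest (under 0.02 m/s) (x of seat in the frame of mount between 0 and 0.008 m and y of seat in the frame of screw between -0.004 and 0.004 m and z of seat in the frame of screw between -0.004 and 0.004 m and contact force between plate and screw above 0.5 N and angle between plate's own z axis and vertical below 0.17 rad and linear speed of plate below 0.02 m/s); the robot touches nothing.
It fails at once if the screw or its adjusting plate is loaded with more than 25 N (contact force between any of screw, mount and anything else above 25 N).
It fails at once if the panel is loaded with more than 25 N (contact force between panel and anything else above 25 N).
It fails at once if a blank plate is moved by more than 20 mm (distance of any of blank_blue, blank_red from where it was at the start of the episode above 0.02 m).
It fails at once if the tape ring or the screwdriver is moved by more than 20 mm (distance of any of tape, driver from where it was at the start of the episode above 0.02 m).
It also fails if it takes over 64 s, if anything falls off the work surface, if the arm or the gripper's body presses on something with over 40 N, if the wrist force passes 120 N, or if a joint passes its speed limit or range.

ROBOT

A 7-joint arm with a two-finger parallel gripper is mounted at the origin on the work surface. World frame = base frame: x ahead of the robot, y to its left, z up, the work surface at z = 0. Lengths are in m, angles in rad, forces in N, time in s.
With the tool pointing down it reaches from about 0.425 to 0.925 m from the base axis. Payload 6.8 kg.
Tool frame: the origin (TCP) lies at the very end of the fingers, on their centre line; the grasp point (between the pads) lies 19 mm behind it; z points along the fingers, y is the line along which they close (so a half turn about z gives the same grasp; the last joint's range is limited). The gripper opens to 85 mm and grips with 20 to 120 N. Pads are 22 mm wide; open, the fingers measure 114 mm over their backs; the gripper's body (76 mm by 85 mm) begins 54 mm behind the grasp point. The pads swing forward as they close: fully open they stand 13 mm farther back than shut.
Start: joints at [1.142, 0.477, 0.022, 1.555, -0.011, 1.109, -0.083], TCP at [0.213, -0.641, 0.231] pointing down, gripper open.
Joint ranges: [-2.96, 2.96], [-0.34, 2.1], [-1.41, 1.46], [0.24, 2.44], [-1.37, 4.51], [0.17, 1.92], [-2.96, 2.96]. Speed limits (rad/s): [2.39, 2.39, 3.14, 3.14, 3.14, 3.14, 3.14].

INTERFACE

Orientations are given as a unit quaternion [w, x, y, z].
In Python, from station import get_obs, read_camera, hand_in gives the robot as it stands.
- The arm moves only by the tool arm_command, never from a script. Its argument "commands" is one flat list of numbers, 7 for each row, row after row: the shift along the tool's x, y, z in m, then the turn, a rotation vector about the tool's x, y, z in degrees, then the opening, from 0 (shut) to 1 (fully open). In form: [tx, ty, tz, rx, ry, rz, fingers, tx, ty, tz, rx, ry, rz, fingers, ...]. A call has 1 to 8 rows; each row is the pose to reach, as a shift and turn from the pose commanded when the call began, along the tool's axes at that moment; what a row does not reach only later rows make up. A row lasts 1/10 s, in which the tool goes at most 50 mm and 8.59 degrees, less where a joint would pass 70% of its speed; a pose out of reach is approached as far as the arm can. A call with a gripper value outside its range is refused whole. The fingers move at their own pace and stop on an object; "force" is the grip in N (left out, the last holds). Time passes only in rows, so rows that repeat a pose let the fingers close. It gives the time, the measured TCP pose, the force, the opening and the grip force at its end, in the units of the state.
- get_obs(): the state, without advancing time (a new reading comes with each control period).
- read_camera(name): name is "side" or "top" or "wrist"; returns a dict with "img" (480x640x3 uint8, red, green, blue), "camera_matrix" (3x3 intrinsics, pixels), "pose" (4x4, takes a point from camera to world coordinates). Camera axes: x right, y down, z forward; pixel columns grow to the right and rows downward; lengths in m; the calibration is good to about 2 mm. A picture is of the moment at which its call begins. There is no depth.
- hand_in(): hands the job in; it is judged then, once.
The state is a dict: "t": time; "q": joint angles; "joint_vel": joint speeds; "joint_torque": joint torques, N m; "eef_pos": TCP position; "tool_rot": TCP orientation; "contact_force": force on the tool from outside, world axes, zero at the start; "torque": the same for the moment, N m; "gripper_width": opening from 0.0 (shut) to 1.0 (fully open); "grasp_force": force on a finger pad.
Only numpy, scipy, OpenCV 4.12 (cv2) and the standard library are available. Lean on these libraries where they do the work, as an engineer would, in place of code of your own. Each camera call takes 0.05 s, during which the arm holds its last target. There are 200 camera calls.

## Working session

There is one attempt and no reset: what is moved stays moved. The work goes in short steps, Python scripts to look and compute and a tool call to move; the robot and the scene stay as the last step left them, time stands still between calls to the robot, and variables do not carry over. Pictures are saved under pics/ and viewed, at most 10 in all, crops included, and the job is handed in when it is done.

Besides the shell and the picture viewer there is one more tool, called after "Request:" in YAML: its name, and indented under it one key for each argument. arm_command: Moves the arm, as the interface text tells. Its arguments: {"type":"object","properties":{"commands":{"type":"array","items":{"type":"number"}},"force":{"type":"number"}},"required":["commands"]}

```bash
mkdir -p pics; cat > h.py <<'E'
import numpy as np, cv2, pickle
from station import get_obs, read_camera, hand_in
def snap(n,f=None):
    c=read_camera(n); pickle.dump(c,open(f'pics/{f or n}.pkl','wb')); cv2.imwrite(f'pics/{f or n}.png',c['img'][:,:,::-1]); return c
def load(f): return pickle.load(open(f'pics/{f}.pkl','rb'))
def ray(c,u,v):
    K,P=c['camera_matrix'],c['pose']; d=P[:3,:3]@np.linalg.solve(K,[u,v,1]); return P[:3,3],d/np.linalg.norm(d)
def onz(c,u,v,z):
    o,d=ray(c,u,v); return o+d*(z-o[2])/d[2]
def proj(c,p):
    P=c['pose']; q=c['camera_matrix']@(P[:3,:3].T@(np.asarray(p)-P[:3,3])); return q[:2]/q[2]
def two(c1,p1,c2,p2):
    A=[];b=[]
    for c,p in((c1,p1),(c2,p2)):
        o,d=ray(c,*p); M=np.eye(3)-np.outer(d,d); A.append(M); b.append(M@o)
    x=np.linalg.lstsq(np.vstack(A),np.hstack(b),rcond=None)[0]; return x
E
python3 - <<'E'
from h import *
np.set_printoptions(precision=4,suppress=True)
a=[snap(n,n+'0') for n in('side','top','wrist')]
for c in a: print(c['camera_matrix'][0],c['pose'])
o=get_obs();print(o['eef_pos'],o['tool_rot'],o['contact_force'],o['t'])
E
```

```text
[592.7799   0.     322.7471] [[ 0.9877 -0.0905  0.1276  0.413 ]
 [-0.155  -0.4565  0.8761 -1.0692]
 [-0.021  -0.8851 -0.4649  0.6259]
 [ 0.      0.      0.      1.    ]]
[507.6971   0.     321.0242] [[-0.0092 -0.9917  0.1285  0.4068]
 [-0.9998  0.0117  0.0185 -0.1387]
 [-0.0199 -0.1283 -0.9915  1.1393]
 [ 0.      0.      0.      1.    ]]
[337.6992   0.     315.3819] [[ 0.3152 -0.8973 -0.3089  0.2921]
 [-0.949  -0.2988 -0.1006 -0.6131]
 [-0.002   0.3248 -0.9458  0.3727]
 [ 0.      0.      0.      1.    ]]
[ 0.2127 -0.6401  0.2305] [-0.0007  0.9872  0.1597 -0.0002] [-0.4461  0.3185 -0.1012] 0.15
```

View pics/top0.png

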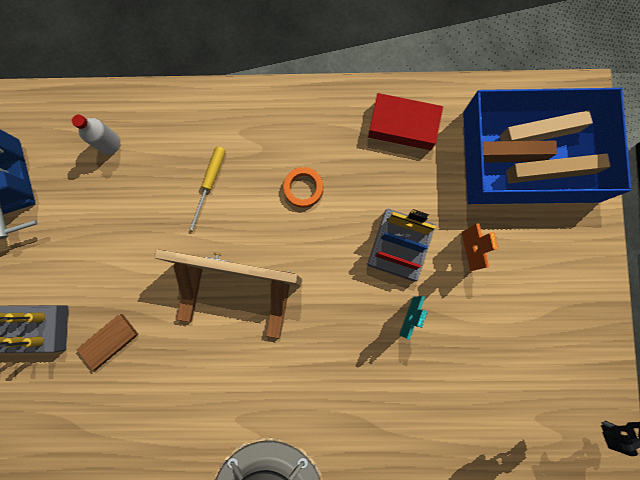

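View pics/side0.png

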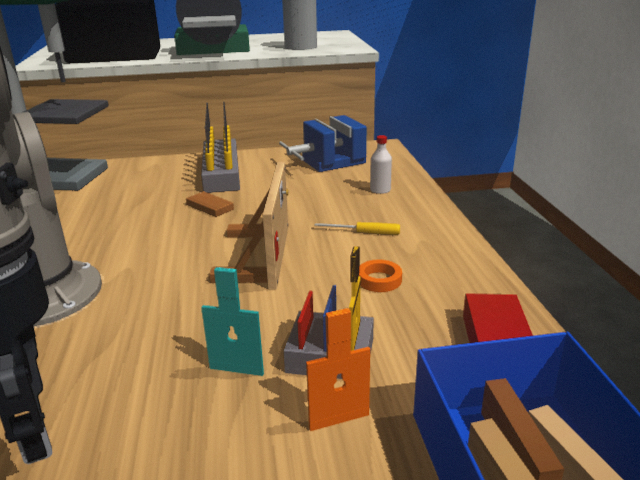

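The top view shows the panel's front edge running from (155,250) to (298,276), the screw near (217,257), and the rack near (402,243) with the yellow plate on its +x side and black grip at (418,215). The side view confirms the yellow plate stands in the rack with its grip at (355,263).

```bash
python3 - <<'E'
from h import *
np.set_printoptions(precision=4,suppress=True)
t=load('top0');s=load('side0')
hs=cv2.cvtColor(t['img'],cv2.COLOR_RGB2HSV)
for n,lo,hi in(('yel',(22,150,90),(32,255,255)),('blue',(105,120,60),(125,255,255)),('red',(0,180,100),(4,255,255)),('blk',(0,0,0),(179,255,45))):
    m=cv2.inRange(hs,lo,hi); k=np.zeros_like(m);k[200:285,360:445]=255;m&=k
    cs=cv2.findContours(m,0,1)[0]; c=max(cs,key=cv2.contourArea); r=cv2.minAreaRect(c); print(n,cv2.contourArea(c),np.round(cv2.boxPoints(r),1).tolist())
hs2=cv2.cvtColor(s['img'],cv2.COLOR_RGB2HSV)
m=cv2.inRange(hs2,(0,0,0),(179,255,60));k=np.zeros_like(m);k[235:290,340:372]=255;m&=k
c=max(cv2.findContours(m,0,1)[0],key=cv2.contourArea);print('side blk',np.round(cv2.boxPoints(cv2.minAreaRect(c)),1).tolist())
A=onz(t,155,250,.165);B=onz(t,299,275,.165);print('panel',A,B,np.linalg.norm(A-B))
a=cv2.resize(t['img'][195:290,360:445],None,fx=4,fy=4,interpolation=2)
b=cv2.resize(t['img'][235:305,145:310],None,fx=4,fy=4,interpolation=2)
d=cv2.resize(s['img'][155:290,200:380],None,fx=3,fy=3,interpolation=2)
W=np.zeros((590,800,3),np.uint8);
b=cv2.resize(b,(440,187));W[:380,:340]=a;W[:187,345:785]=b;d=cv2.resize(d,(440,330));W[200:530,345:785]=d
cv2.imwrite('pics/crop.png',W[:,:,::-1])
E
```

```text
yel 22.5 [[392.0, 214.10000610351562], [392.70001220703125, 211.60000610351562], [407.0, 216.0], [406.20001220703125, 218.5]]
blue 73.0 [[384.70001220703125, 233.89999389648438], [385.6000061035156, 231.3000030517578], [427.20001220703125, 245.5], [426.29998779296875, 248.10000610351562]]
red 66.5 [[378.0, 253.0], [378.70001220703125, 250.89999389648438], [419.5, 264.5], [418.79998779296875, 266.6000061035156]]
blk 203.0 [[376.79998779296875, 248.60000610351562], [381.8999938964844, 233.3000030517578], [425.1000061035156, 247.6999969482422], [420.0, 263.0]]
side blk [[352.0, 249.0], [358.0, 249.0], [358.0, 281.0], [352.0, 281.0]]
panel [0.5145 0.2022 0.165 ] [ 0.4631 -0.0776  0.165 ] 0.2845103797472709
```

View pics/crop.png

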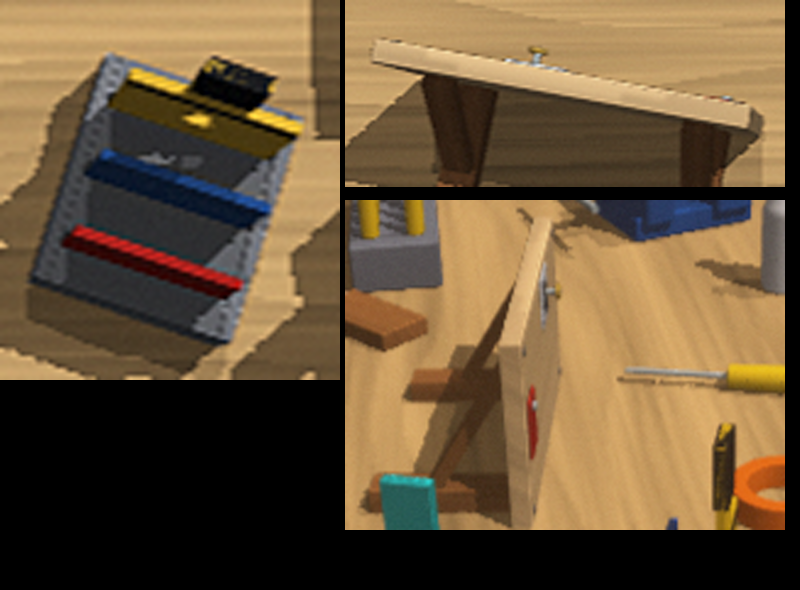

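The crop shows the grip's black top face at about full pixel (420,213), the body's top edge at about (413.5,220), and the panel with the screw head at about (217,256). The adjusting plate and screw sit near the panel top.

```bash
python3 - <<'E'
from h import *
from scipy.spatial.transform import Rotation as R
np.set_printoptions(precision=4,suppress=True)
t=load('top0');s=load('side0')
print('grip',onz(t,420,213,.2),'body',onz(t,413.5,220,.13),'2view',two(t,(420,213),s,(355,249)))
L=onz(t,360+125/4,195+72/4,.13);Rr=onz(t,360+303/4,195+125/4,.13);print('body ends',L,Rr,np.linalg.norm(L-Rr),np.degrees(np.arctan2(*(L-Rr)[1::-1])))
A=onz(t,155,250,.165);B=onz(t,299,275,.165);print('panel dir',np.degrees(np.arctan2(*(A-B)[1::-1])),(A+B)/2)
print('screw',two(t,(217,256),s,(200+555*0+ (555-345)*180/440,155+(293-200)*135/330)))
o=get_obs();r=R.from_quat(np.roll(o['tool_rot'],-1)).as_matrix();print(r)
print(r.T@(np.array([.64,-.35,.32])-o['eef_pos']))
E
```

```text
grip [ 0.5746 -0.3068  0.2   ] body [ 0.573  -0.3059  0.13  ] 2view [ 0.5733 -0.3063  0.2026]
body ends [ 0.5878 -0.2617  0.13  ] [ 0.5598 -0.3498  0.13  ] 0.09249280232115473 72.34201683453273
panel dir 79.58883693251633 [0.4888 0.0623 0.165 ]
screw [0.5049 0.0881 0.134 ]
[[ 0.949   0.3154 -0.0005]
 [ 0.3154 -0.949   0.0013]
 [-0.0001 -0.0014 -1.    ]]
[ 0.497  -0.1407 -0.0893]
```

Request:
arm_command:
  commands: [0.02, -0.01, -0.05, 0, 0, -8, 1, 0.448, -0.203, -0.07, 0, 0, -53.9, 1, 0.448, -0.203, -0.07, 0, 0, -53.9, 1, 0.448, -0.203, -0.07, 0, 0, -53.9, 1, 0.448, -0.203, -0.07, 0, 0, -53.9, 1, 0.448, -0.203, -0.07, 0, 0, -53.9, 1, 0.448, -0.203, -0.07, 0, 0, -53.9, 1, 0.448, -0.203, -0.07, 0, 0, -53.9, 1]

```text
t: 0.95
eef_pos: [0.4853, -0.3878, 0.295]
tool_rot: [-0.0, 0.807, 0.59, -0.0]
contact_force: [1.0, -0.5, -0.9]
gripper_width: 1.001
grasp_force: 0.0
```

```bash
cat >> h.py <<'E'
from scipy.spatial.transform import Rotation as R
np.set_printoptions(precision=4,suppress=True)
def delta(p,yaw_y=None):
    "tool shift to world p; turn about tool z so that tool y has world heading yaw_y deg"
    o=get_obs();r=R.from_quat(np.roll(o['tool_rot'],-1)).as_matrix()
    h=np.degrees(np.arctan2(r[1,1],r[0,1])); print('shift',r.T@(np.array(p)-o['eef_pos']),'heading',h,'rz',None if yaw_y is None else h-yaw_y,'tilt',r[:,2],'F',o['contact_force'],o['torque'])
E
python3 -c "
from h import *
delta([.574,-.3065,.3],-17.7)"
```

```text
shift [ 0.1044  0.0599 -0.005 ] heading -17.651159153381393 rz 0.04884084661860655 tilt [-0.0003  0.0001 -1.    ] F [ 1.01   -0.4876 -0.8777] [ 0.0365 -0.0077 -0.0163]
```

Request:
arm_command:
  commands: [0.05, 0.03, -0.003, 0, 0, 0, 1, 0.104, 0.06, -0.005, 0, 0, 0, 1, 0.104, 0.06, -0.005, 0, 0, 0, 1, 0.104, 0.06, -0.005, 0, 0, 0, 1]

```text
t: 1.35
eef_pos: [0.5761, -0.3037, 0.2996]
tool_rot: [-0.001, 0.805, 0.593, 0.001]
contact_force: [-0.4, -0.1, 0.2]
gripper_width: 0.997
grasp_force: 0.0
```

```bash
python3 - <<'E'
from h import *
c=snap('wrist','w1'); delta([.574,-.3065,.3],-17.7); print(c['pose'],proj(c,[.574,-.3065,.2]))
E
```

```text
shift [ 0.0001 -0.0001 -0.0005] heading -17.515810215556836 rz 0.1841897844431628 tilt [-0.0005  0.0008 -1.    ] F [-1.2005 -0.9419 -0.2434] [-0.0731  0.0194 -0.0053]
[[ 0.9547 -0.2816 -0.096   0.6007]
 [-0.2975 -0.9039 -0.3073 -0.2234]
 [-0.0002  0.3219 -0.9468  0.4421]
 [ 0.      0.      0.      1.    ]] [314.4366 246.685 ]
```

View pics/w1.png

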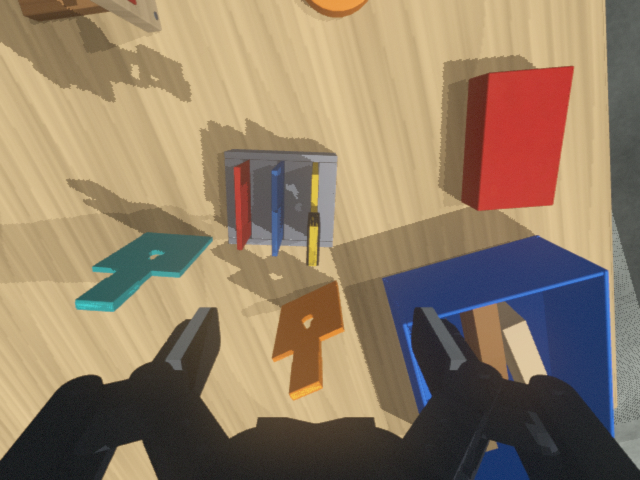

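The wrist view shows the grip at columns 307–320, its far end at row about 265, and the yellow/black top centred near (313,244). That agrees with the predicted pixel (314,247), and the gripper is aligned with the rack.

```bash
python3 - <<'E'
from h import *
c=load('w1')
im=cv2.resize(c['img'][150:275,225:345],None,fx=4.6,fy=4.6,interpolation=2)
cv2.imwrite('pics/w1c.png',im[:,:,::-1])
for p in((313,265),(313.5,244)): print(onz(c,*p,.2))
E
```

```text
[ 0.5684 -0.3206  0.2   ]
[ 0.574  -0.3042  0.2   ]
```

View pics/w1c.png

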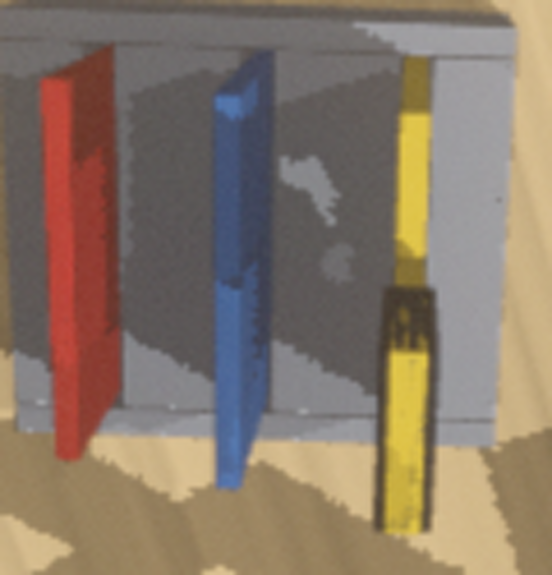

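The grip's top face spans crop (378–432, 348–533), so its centre is at full pixel (313.4,245.5).

```bash
python3 - <<'E'
from h import *
c=load('w1')
a=onz(c,312.6,266,.2);b=onz(c,314.2,225.7,.2);m=(a+b)/2
print(a,b,np.linalg.norm(a-b),np.degrees(np.arctan2(*(b-a)[1::-1])),m)
delta([m[0],m[1],.159],-17.7)
E
```

```text
[ 0.5679 -0.3213  0.2   ] [ 0.5788 -0.2906  0.2   ] 0.03262509024948054 70.44262652672118 [ 0.5733 -0.3059  0.2   ]
shift [ 0.0004 -0.0008  0.1405] heading -17.515810215556836 rz 0.1841897844431628 tilt [-0.0005  0.0008 -1.    ] F [-1.2005 -0.9419 -0.2434] [-0.0731  0.0194 -0.0053]
```

Request:
arm_command:
  commands: [0, -0.001, 0.045, 0, 0, 0, 1, 0, -0.001, 0.09, 0, 0, 0, 1, 0, -0.001, 0.125, 0, 0, 0, 1, 0, -0.001, 0.14, 0, 0, 0, 1, 0, -0.001, 0.14, 0, 0, 0, 1, 0, -0.001, 0.14, 0, 0, 0, 0.4, 0, -0.001, 0.14, 0, 0, 0, 0, 0, -0.001, 0.14, 0, 0, 0, 0]
  force: 60

```text
t: 2.2
eef_pos: [0.5732, -0.3088, 0.1621]
tool_rot: [0.001, 0.808, 0.59, 0.001]
contact_force: [0.2, -0.1, 0.6]
gripper_width: 0.515
grasp_force: 0.0
```

Request:
arm_command:
  commands: [0, 0, 0, 0, 0, 0, 0, 0, 0, 0, 0, 0, 0, 0, 0, 0, 0, 0, 0, 0, 0, 0, 0, 0, 0, 0, 0, 0, 0, 0, 0, 0, 0, 0, 0]

```text
t: 2.7
eef_pos: [0.5726, -0.3083, 0.1607]
tool_rot: [0.0, 0.808, 0.59, 0.0]
contact_force: [0.6, -1.0, 5.3]
gripper_width: 0.107
grasp_force: 59.3
```

Request:
arm_command:
  commands: [0, 0, -0.015, 0, 0, 0, 0, 0, 0, -0.03, 0, 0, 0, 0, 0, 0, -0.05, 0, 0, 0, 0, 0, 0, -0.07, 0, 0, 0, 0, 0, 0, -0.09, 0, 0, 0, 0, 0, 0, -0.1, 0, 0, 0, 0, 0, 0, -0.1, 0, 0, 0, 0, 0, 0, -0.1, 0, 0, 0, 0]

```text
t: 3.5
eef_pos: [0.5717, -0.308, 0.2595]
tool_rot: [-0.0, 0.808, 0.59, -0.0]
contact_force: [0.1, -0.0, -2.2]
gripper_width: 0.107
grasp_force: 58.8
```

```bash
python3 - <<'E'
from h import *
n=R.from_euler('z',-10.4,degrees=True).apply([1,0,0])
c=np.array([.494,.088,0])
delta([*(c+n*.09)[:2],.26],-10.4); print(c+n*.09)
E
```

```text
shift [ 0.3651 -0.1052 -0.0004] heading -17.717400928690633 rz -7.317400928690633 tilt [-0.001   0.0003 -1.    ] F [ 0.0675 -0.0114 -2.1751] [0.0277 0.0371 0.0183]
[0.5825 0.0718 0.    ]
```

Request:
arm_command:
  commands: [0.03, -0.004, 0, 0, 0, -1, 0, 0.08, -0.01, 0, 0, 0, -2, 0, 0.13, -0.016, 0, 0, 0, -3, 0, 0.18, -0.022, 0, 0, 0, -4, 0, 0.23, -0.028, 0, 0, 0, -5, 0, 0.28, -0.034, 0, 0, 0, -6, 0, 0.33, -0.04, 0, 0, 0, -7, 0, 0.373, -0.046, 0, 0, 0, -7.3, 0]

```text
t: 4.3
eef_pos: [0.6412, 0.0636, 0.2586]
tool_rot: [-0.001, 0.768, 0.641, -0.001]
contact_force: [0.4, -0.9, -1.9]
gripper_width: 0.112
grasp_force: 58.7
```

Request:
arm_command:
  commands: [0, 0, 0, 0, 0, 0, 0, 0, 0, 0, 0, 0, 0, 0, 0, 0, 0, 0, 0, 0, 0, 0, 0, 0, 0, 0, 0, 0]

```text
t: 4.7
eef_pos: [0.6417, 0.0588, 0.2594]
tool_rot: [0.0, 0.769, 0.639, -0.001]
contact_force: [0.3, 0.1, -2.2]
gripper_width: 0.111
grasp_force: 58.8
```

```bash
python3 - <<'E'
from h import *
c=snap('wrist','w2');s=snap('side','s2');t=snap('top','t2')
delta([.6415,.061,.26],-10.4)
q=proj(s,[.505,.088,.134]);print(q)
u,v=map(int,q);x=cv2.resize(s['img'][v-35:v+35,u-35:u+65],(400,280),interpolation=2)
u,v=map(int,proj(t,[.505,.088,.134]));y=cv2.resize(t['img'][v-35:v+35,u-50:u+50],(400,280),interpolation=2)
a=c['img'];W=np.zeros((600,800,3),np.uint8);W[:280,:400]=x;W[:280,400:]=y;W[285:585,:400]=cv2.resize(a,(400,300))
u,v=map(int,proj(c,[.505,.088,.134]));print(u,v)
z=a[max(v-50,0):v+50,max(u-66,0):u+66];W[285:585,402:798]=cv2.resize(z,(396,300),interpolation=2)
print(z.shape)
cv2.imwrite('pics/m2.png',W[:,:,::-1])
E
```

```text
shift [ 0.0012 -0.0006 -0.0001] heading -10.538599800199211 rz -0.13859980019921103 tilt [-0.0002 -0.0005 -1.    ] F [-0.4062 -0.2067 -0.7366] [-0.0201  0.0102  0.0205]
[285.7901 193.0732]
147 227
(100, 132, 3)
```

View pics/m2.png

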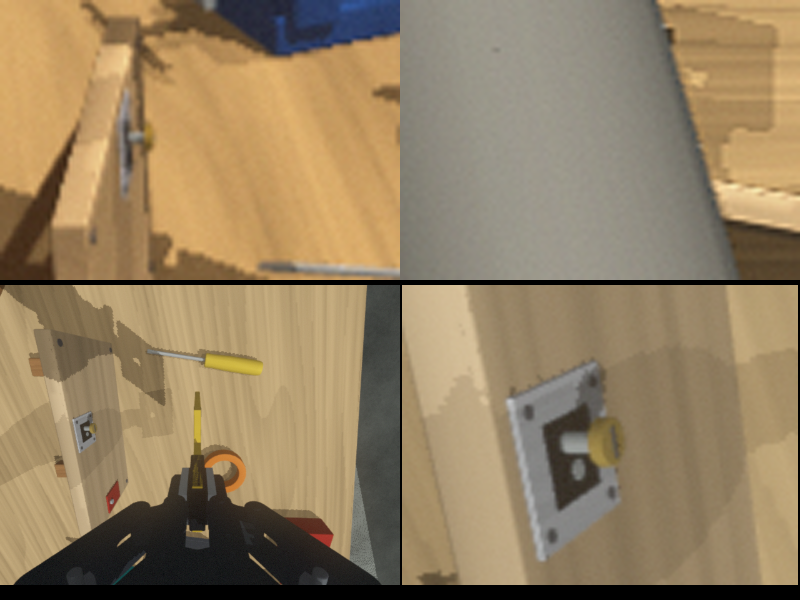

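The wrist view shows the adjusting plate clearly, with crop corners (512,398), (597,363), (620,497) and (543,558). The screw head's front is at about (611,440), and the steel plug at (578,469) lies to -y of it.

```bash
python3 - <<'E'
from h import *
c=load('w2');K=c['camera_matrix'];P=c['pose']
f=lambda p:np.array([81+(p[0]-402)/3-.33,177+(p[1]-285)/3-.33])
px=np.array([f(p) for p in((512,398),(597,363),(620,497),(543,558))])
ob=np.array([[0,22,22],[0,22,-22],[0,-22,-22],[0,-22,22]])/1000.
ok,rv,tv=cv2.solvePnP(ob,px,K,None)
M=P[:3,:3]@cv2.Rodrigues(rv)[0];o=P[:3,:3]@tv[:,0]+P[:3,3]
print('PnP',o,M[:,0],M[:,2],'heading',np.degrees(np.arctan2(M[1,0],M[0,0])))
# plane approach: vertical plane heading -10.4 through points; distance from scale: project corners on panel front plane
n=np.array([np.cos(np.radians(-10.4)),np.sin(np.radians(-10.4)),0]);yv=np.array([-n[1],n[0],0])
def onpl(p,x,d0):
    O,d=ray(c,*p);return O+d*(d0+x-O@n)/(d@n)
for d0 in (n@[.4888,.0623,0]+.002,n@[.4888,.0623,0]+.005,n@o):
    q=np.array([onpl(p,0,d0) for p in px]); mc=q.mean(0)
    h=onpl(f((611,440)),.013,d0); s=onpl(f((571,441)),0.0,d0);pl=onpl(f((578,469)),0,d0)
    g=lambda v:((v-mc)@yv*1e3,(v-mc)[2]*1e3)
    print(d0,'cen',mc,'sides',[np.linalg.norm(q[i]-q[i-1]).round(4) for i in range(4)],'head',h,g(h),'shank',g(s),'plug',g(pl))
E
```

```text
PnP [0.4909 0.0836 0.1268] [ 0.982  -0.1875  0.0216] [-0.0225 -0.0028  0.9997] heading -10.808794106596654
0.47152339218447314 cen [0.495  0.0851 0.1335] sides [np.float64(0.0434), np.float64(0.0443), np.float64(0.0417), np.float64(0.0449)] head [0.5087 0.0875 0.1361] (np.float64(4.8037279985203885), np.float64(2.571552054833642)) shank (np.float64(3.462633629645963), np.float64(-1.0105148830934774)) plug (np.float64(-5.058910662536213), np.float64(-1.9581830448727466))
0.47452339218447315 cen [0.4983 0.0862 0.1389] sides [np.float64(0.0425), np.float64(0.0434), np.float64(0.0409), np.float64(0.044)] head [0.5119 0.0887 0.1419] (np.float64(4.861486991952535), np.float64(3.029269470495227)) shank (np.float64(3.393013538362071), np.float64(-0.9901973600952851)) plug (np.float64(-4.9571956502670975), np.float64(-1.9188116019434875))
0.467756928541359 cen [0.4909 0.0836 0.1267] sides [np.float64(0.0445), np.float64(0.0454), np.float64(0.0428), np.float64(0.046)] head [0.5046 0.0859 0.1287] (np.float64(4.731212282245315), np.float64(1.9968933865304739)) shank (np.float64(3.5500408105296732), np.float64(-1.036023286990373)) plug (np.float64(-5.186612627759686), np.float64(-2.0076134143294233))
```

```bash
cat >> h.py <<'E'
n=np.array([np.cos(np.radians(-10.5)),np.sin(np.radians(-10.5)),0]);yv=np.array([-n[1],n[0],0])
def avg(k=8):
    E=[];F=[];T=[];Z=[]
    for _ in range(k):
        read_camera('top');o=get_obs();E.append(o['eef_pos']);F.append(o['contact_force']);T.append(o['torque']);r=R.from_quat(np.roll(o['tool_rot'],-1)).as_matrix();Z.append([np.degrees(np.arctan2(r[1,1],r[0,1])),r[0,2]*57.3,r[1,2]*57.3])
    E,F,T,Z=map(np.array,(E,F,T,Z)); e=E.mean(0);f=F.mean(0)
    print('t',o['t'],'panel xyz',e@n,e@yv,e[2],'sd',E.std(0),'F panel',f@n,f@yv,f[2],'sd',F.std(0),'T',T.mean(0),'head/tilt',Z.mean(0),'w',o['gripper_width'])
    return e
E
python3 - <<'E'
from h import *
e=avg()
c=load('w2');hs=cv2.cvtColor(c['img'],cv2.COLOR_RGB2HSV)
m=cv2.inRange(hs,(22,120,60),(34,255,255));m[:,:270]=0;m[:,360:]=0;m[:160]=0
for r in range(160,400,6):
    x=np.where(m[r])[0]
    if len(x):print(r,x.min(),x.max(),len(x),end='; ')
m2=cv2.inRange(hs,(20,90,30),(36,255,255))
v=[r for r in range(150,200) if (m2[r,300:330]>0).sum()>3];print('tip',v[:3])
print('tip pos @ztop',[onz(c,315,r,e[2]-.030)@yv-e@yv for r in (v[0],v[0]+2)], onz(c,315,v[0],e[2]-.03)@n-e@n)
E
```

```text
t 5.25 panel xyz 0.6201019332959217 0.1766877667277707 0.260071107211951 sd [0.     0.0004 0.    ] F panel -0.43328248910055206 0.14904559132136422 -1.9457409126924328 sd [0.264  0.5202 0.2909] T [ 0.0088  0.0012 -0.0075] head/tilt [-10.4539   0.0058  -0.0045] w 0.11395424282256189
172 314 316 3; 178 313 318 5; 184 312 319 8; 190 312 319 7; 196 311 320 9; 202 310 321 12; 208 310 321 12; 214 310 321 12; 220 310 321 12; 226 310 321 12; 232 310 321 12; 238 310 321 12; 244 310 321 12; 250 310 321 12; 256 310 320 10; 262 310 320 9; 268 310 320 11; 292 311 316 4; 298 311 313 2; 304 310 316 2; 310 314 321 3; 316 309 322 9; 322 308 324 17; 394 308 323 16; tip [150, 151, 152]
tip pos @ztop [np.float64(0.07067633520700162), np.float64(0.06972247551677402)] -0.00023134770616761724
```

```bash
python3 - <<'E'
from h import *
c=load('w2');print(c['img'][160:212:1,312:319].mean(1).astype(int).tolist())
g=c['img'][262:345,312:319].mean(1).astype(int);print(g.tolist())
y0=.1767
for r in (199,200,201,202,203):
    q=onz(c,315.5,r,.230);print(r,q@yv-y0-.045,q@n-.6201)
E
```

```text
[[194, 169, 124], [195, 169, 125], [196, 170, 125], [196, 171, 125], [196, 171, 126], [196, 171, 126], [197, 172, 127], [197, 172, 126], [198, 173, 128], [195, 170, 124], [167, 143, 91], [129, 108, 56], [119, 99, 50], [119, 100, 49], [119, 100, 48], [120, 101, 49], [120, 101, 49], [120, 101, 48], [120, 101, 49], [120, 101, 47], [120, 100, 48], [119, 99, 47], [121, 101, 47], [122, 103, 48], [121, 102, 48], [121, 102, 48], [121, 101, 46], [121, 101, 48], [120, 101, 46], [120, 100, 45], [118, 99, 45], [119, 100, 46], [119, 100, 46], [118, 99, 45], [118, 99, 44], [119, 101, 47], [120, 101, 48], [119, 100, 47], [118, 100, 46], [129, 108, 47], [181, 156, 58], [200, 174, 62], [203, 176, 63], [203, 176, 63], [203, 176, 63], [202, 176, 63], [203, 176, 62], [202, 176, 63], [203, 176, 64], [202, 175, 62], [202, 175, 62], [202, 175, 61]]
[[118, 97, 42], [117, 97, 43], [116, 96, 39], [118, 99, 42], [117, 97, 41], [117, 97, 41], [117, 98, 41], [116, 97, 40], [115, 96, 40], [102, 85, 39], [79, 63, 38], [72, 58, 36], [74, 60, 36], [75, 61, 38], [74, 59, 38], [75, 60, 36], [74, 59, 36], [80, 64, 37],
[... 467 characters left out ...]
 53, 32], [71, 58, 32], [70, 58, 31], [71, 59, 31], [63, 52, 30], [60, 48, 29], [67, 54, 31], [62, 51, 30], [83, 68, 31], [107, 89, 32], [135, 112, 37], [136, 113, 38], [96, 79, 34], [58, 47, 33], [49, 40, 32], [49, 40, 31], [48, 39, 31], [46, 38, 28], [46, 37, 28], [46, 37, 26], [44, 34, 25], [47, 38, 29], [44, 35, 27], [43, 35, 26], [42, 34, 26], [42, 34, 27], [42, 35, 28], [43, 35, 28], [40, 33, 26], [40, 34, 27], [41, 33, 26], [40, 32, 26]]
199 0.0012044277744602122 -2.2103955525931696e-05
200 0.0006809222395489783 -2.2926917698895544e-05
201 0.0001563903126566707 -2.3751493382295763e-05
202 -0.0003691710277156507 -2.4577687326221564e-05
203 -0.0008957648149379854 -2.5405504299413906e-05
```

```bash
python3 - <<'E'
from h import *
c=load('w2')
q=onz(c,315.5,170.3,.110);print('bottom corner off',q@yv-.1767-.045,q@n-.6201)
for d0 in(.468,.470,.472):
    for p,x in (((611,440),.013),((607,441),.011)):
        O,d=ray(c,81+(p[0]-402)/3-.33,177+(p[1]-285)/3-.33);h=O+d*(d0+x-O@n)/(d@n);print(d0,h@yv,h[2])
E
```

```text
bottom corner off 0.0005217565495217041 -0.00012452175647270636
0.468 0.1767784452833616 0.12980617909907
0.468 0.17599712783326327 0.12819973758889763
0.47 0.1779641481837757 0.13370815153730264
0.47 0.1771771061403653 0.13206921385055354
0.472 0.17914985108418982 0.13761012397553535
0.472 0.17835708444746734 0.13593869011220955
```

Request:
arm_command:
  commands: [0, -0.03, 0.01, 0, 0, 0, 0, 0, -0.06, 0.025, 0, 0, 0, 0, 0, -0.085, 0.04, 0, 0, 0, 0, 0, -0.105, 0.047, 0, 0, 0, 0, 0, -0.115, 0.047, 0, 0, 0, 0, 0, -0.118, 0.047, 0, 0, 0, 0, 0, -0.118, 0.047, 0, 0, 0, 0, 0, -0.118, 0.047, 0, 0, 0, 0]

```text
t: 6.05
eef_pos: [0.5273, 0.0824, 0.2137]
tool_rot: [0.0, 0.769, 0.64, 0.001]
contact_force: [-0.6, -0.2, -1.1]
gripper_width: 0.105
grasp_force: 59.3
```

```bash
python3 - <<'E'
from h import *
avg()
c=snap('wrist','w3');s=snap('side','s3')
W=np.zeros((600,800,3),np.uint8)
h=n*.481+yv*.1776+np.array([0,0,.133])
u,v=map(int,proj(s,h));print('side org',u-30,v-40);W[:400,:400]=cv2.resize(s['img'][v-50:v+50,u-40:u+60],(400,400),interpolation=2)
u,v=map(int,proj(c,h));print('wrist',u,v,'org',u-50,v-75);z=c['img'][v-75:v+75,u-50:u+50];W[:600,400:]=cv2.resize(z,(400,600),interpolation=2)
cv2.imwrite('pics/m3.png',W[:,:,::-1])
E
```

```text
t 6.45 panel xyz 0.5026380707812046 0.17693556407507519 0.2131350604728799 sd [0.0004 0.0001 0.0002] F panel -0.3426489853388969 -0.04289451996037756 -1.7642487796043946 sd [0.6477 0.4559 0.2886] T [ 0.0133  0.009  -0.003 ] head/tilt [-10.4444   0.0264   0.0126] w 0.10863822394561949
side org 256 153
wrist 285 250 org 235 175
```

View pics/m3.png

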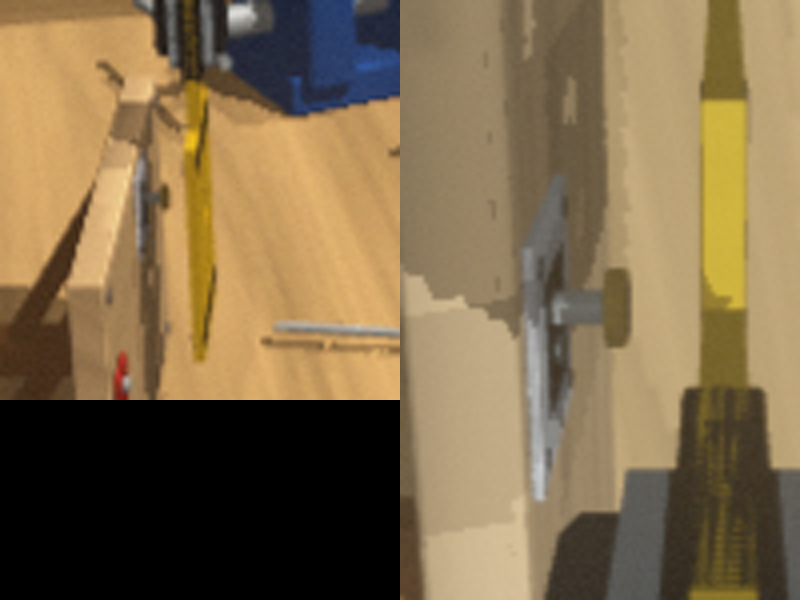

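The head shows edge-on in the wrist crop at rows 268–350 and columns 604–630, giving full pixel (289,252). The plate's +y top corner is at crop row about 97, and there is a clear gap to the plate. The side view also shows the plate upright and facing the head.

```bash
python3 - <<'E'
from h import *
c=load('w3');s=load('s3')
for z in(.131,.133,.135):
    q=[onz(c,289.2,175+r/4-.4,z) for r in(268,309,350)];print(z,[(p@n,p@yv) for p in q])
q=onz(c,235+324/4,175+97/4-.4,.183);print('plate corner y->center',q@yv-.045,q@n)
# side view: head at crop (160,197)->, plate
O,d=ray(s,256-10+161/4-.4,153-10+197/4-.4)
print(O+d*(.1775-O@yv)/(d@yv), (O+d*(.1775-O@yv)/(d@yv))@n)
# panel top edge / mount top&bottom via side: crop (143,150) top, (143,255) bottom
for p in((143,150),(143,258)):
    O,d=ray(s,246+p[0]/4-.4,143+p[1]/4-.4);q=O+d*(.173-O@yv)/(d@yv);print('mount',q[2],q@n)
E
```

```text
0.131 [(np.float64(0.48341255686993956), np.float64(0.1836182187995579)), (np.float64(0.483227929876006), np.float64(0.17591450270393955)), (np.float64(0.4830393743665135), np.float64(0.16804686600332322))]
0.133 [(np.float64(0.48357665427838287), np.float64(0.18431129239950503)), (np.float64(0.4833936739809786), np.float64(0.17667628609700028)), (np.float64(0.48320680020662365), np.float64(0.16887882120480507))]
0.135 [(np.float64(0.4837407516868264), np.float64(0.18500436599945216)), (np.float64(0.4835594180859513), np.float64(0.17743806949006105)), (np.float64(0.48337422604673386), np.float64(0.16971077640628696))]
plate corner y->center 0.1800609242100169 0.5021040320960413
[0.5052 0.0869 0.1372] 0.4808841233586458
mount 0.1657312625478216 0.47328382271123015
mount 0.10406021561337908 0.4699762356293263
```

```bash
python3 - <<'E'
from h import *
for f,e in(('w2',(.6201,.1767,.2601)),('w3',(.5026,.1769,.2131))):
    c=load(f);p=c['pose'][:3,3];print(f,p@n-e[0],p@yv-e[1],p[2]-e[2],R.from_matrix(c['pose'][:3,:3]).as_rotvec())
c=load('w3');print(c['img'][192:206,313:319,0].mean(1))
o=get_obs();print(o['eef_pos']@n,o['eef_pos']@yv)
E
```

```text
w2 0.00018006244924173576 0.08265083229132683 0.1414396615352076 [ 2.7991 -0.2593 -0.0451]
w3 -0.0007889035712996817 0.08442536948958529 0.1421392458635129 [ 2.8008 -0.2556 -0.0432]
[119.     119.8333 119.     119.1667 119.3333 119.8333 118.6667 131.3333
 184.6667 204.6667 205.6667 205.8333 206.1667 206.1667]
0.5020432515373199 0.17695400791773327
```

Request:
arm_command:
  commands: [-0.001, -0.004, -0.003, 0, 0, 0, 0, -0.001, -0.008, -0.003, 0, 0, 0, 0, -0.001, -0.011, -0.003, 0, 0, 0, 0, -0.001, -0.013, -0.003, 0, 0, 0, 0, -0.001, -0.015, -0.003, 0, 0, 0, 0, -0.001, -0.017, -0.003, 0, 0, 0, 0, -0.001, -0.0185, -0.003, 0, 0, 0, 0, -0.001, -0.0185, -0.003, 0, 0, 0, 0]

```text
t: 7.35
eef_pos: [0.5073, 0.0849, 0.216]
tool_rot: [-0.0, 0.768, 0.64, -0.0]
contact_force: [-0.1, -0.1, -1.7]
gripper_width: 0.108
grasp_force: 59.2
```

```bash
python3 -c "
from h import *
avg(6)"
```

```text
t 7.65 panel xyz 0.4835971638723852 0.1758757845581014 0.2160039974337411 sd [0.0001 0.     0.    ] F panel 0.19743059322931564 -0.31368389653002543 -1.77409299868468 sd [0.3719 0.623  0.4748] T [ 0.0038 -0.012   0.0358] head/tilt [-10.4238   0.0045   0.0004] w 0.10969769317993895
```

Request:
arm_command:
  commands: [0, -0.001, 0, 0, 0, 0, 0, 0, -0.002, 0, 0, 0, 0, 0, 0, -0.003, 0, 0, 0, 0, 0, 0, -0.003, 0, 0, 0, 0, 0]

```text
t: 8.05
eef_pos: [0.5044, 0.0854, 0.216]
tool_rot: [-0.0, 0.768, 0.64, -0.0]
contact_force: [0.7, -0.2, -1.8]
gripper_width: 0.109
grasp_force: 59.3
```

```bash
python3 -c "
from h import *
avg(6)"
```

```text
t 8.35 panel xyz 0.4805387773648894 0.175867900214097 0.21602284938095892 sd [0. 0. 0.] F panel -0.1446659803474013 0.0408993513206827 -1.5294367704755365 sd [0.5157 0.4099 0.598 ] T [-0.0153  0.0094 -0.0065] head/tilt [-10.4201   0.0041  -0.0019] w 0.1111262031740257
```

Request:
arm_command:
  commands: [0, -0.001, 0, 0, 0, 0, 0, 0, -0.002, 0, 0, 0, 0, 0, 0, -0.003, 0, 0, 0, 0, 0, 0, -0.0035, 0, 0, 0, 0, 0, 0, -0.0035, 0, 0, 0, 0, 0]

```text
t: 8.85
eef_pos: [0.501, 0.086, 0.216]
tool_rot: [0.0, 0.768, 0.64, -0.0]
contact_force: [0.1, -0.5, -1.8]
gripper_width: 0.11
grasp_force: 59.3
```

```bash
python3 - <<'E'
from h import *
avg(8)
c=snap('wrist','w4');s=snap('side','s4')
W=np.zeros((600,800,3),np.uint8)
h=n*.481+yv*.1776+np.array([0,0,.133])
u,v=map(int,proj(s,h));W[:400,:400]=cv2.resize(s['img'][v-50:v+50,u-40:u+60],(400,400),interpolation=2)
u,v=map(int,proj(c,h));print('wrist',u,v);z=c['img'][v-75:v+75,u-50:u+50];W[:600,400:]=cv2.resize(z,(400,600),interpolation=2)
cv2.imwrite('pics/m4.png',W[:,:,::-1])
E
```

```text
t 9.25 panel xyz 0.4770615575904774 0.17587136856671762 0.2160184332112179 sd [0. 0. 0.] F panel 0.14397484214674341 0.05837632011003981 -1.6960187371527773 sd [0.439  0.4599 0.464 ] T [ 0.0226  0.0128 -0.003 ] head/tilt [-10.4226   0.0036  -0.0004] w 0.1082141900438482
wrist 321 247
```

View pics/m4.png

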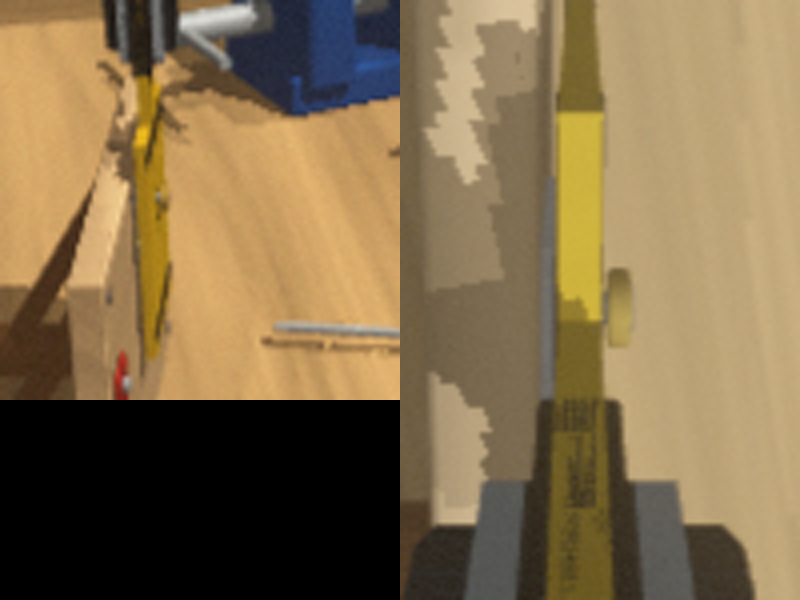

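The head is now through the hole: it stands clear in front of the plate at wrist crop (620,308), and in the side view at (162,197). No load is felt.

```bash
python3 - <<'E'
from h import *
c=load('w4')
q=onz(c,271+180/4,199.75,.186);print('plate y',q@yv-.045,q@n)
for z in(.134,.136,.138):
    for r in(268,348): p=onz(c,271+620/4-100-.4,172+r/4-.4,z);print(z,p@n,p@yv)
E
```

```text
plate y 0.17854219041673186 0.47700036417584657
0.134 0.4838721178443696 0.18482185275948113
0.134 0.4840391666089731 0.1697292728854889
0.136 0.4838080732162111 0.18549489056287927
0.136 0.4839736323468198 0.17053689665905905
0.138 0.48374402858805254 0.18616792836627744
0.138 0.48390809808466634 0.1713445204326292
```

Request:
arm_command:
  commands: [-0.0005, -0.0003, 0.001, 0, 0, 0, 0, -0.0005, -0.0003, 0.0025, 0, 0, 0, 0, -0.0005, -0.0003, 0.004, 0, 0, 0, 0, -0.0005, -0.0003, 0.0055, 0, 0, 0, 0, -0.0005, -0.0003, 0.007, 0, 0, 0, 0, -0.0005, -0.0003, 0.0085, 0, 0, 0, 0, -0.0005, -0.0003, 0.01, 0, 0, 0, 0, -0.0005, -0.0003, 0.01, 0, 0, 0, 0]

```text
t: 10.15
eef_pos: [0.5006, 0.0855, 0.2058]
tool_rot: [-0.0, 0.768, 0.64, -0.0]
contact_force: [-0.5, -0.6, -1.3]
gripper_width: 0.109
grasp_force: 59.3
```

```bash
python3 -c "
from h import *
avg(6)"
```

```text
t 10.45 panel xyz 0.4767535484850214 0.17539219019936061 0.20602619498116567 sd [0.0001 0.     0.0001] F panel 0.1191638941140162 -0.268329993498095 -2.0172592357073453 sd [0.7335 0.6033 0.2553] T [-0.0123 -0.0061 -0.017 ] head/tilt [-10.4213   0.0036   0.0004] w 0.10958300682065618
```

Request:
arm_command:
  commands: [0, 0, 0.0015, 0, 0, 0, 0, 0, 0, 0.003, 0, 0, 0, 0, 0, 0, 0.004, 0, 0, 0, 0, 0, 0, 0.005, 0, 0, 0, 0, 0, 0, 0.0055, 0, 0, 0, 0, 0, 0, 0.006, 0, 0, 0, 0, 0, 0, 0.006, 0, 0, 0, 0]

```text
t: 11.15
eef_pos: [0.5007, 0.0856, 0.2003]
tool_rot: [0.0, 0.768, 0.64, 0.0]
contact_force: [-0.8, 0.4, 1.0]
gripper_width: 0.11
grasp_force: 59.8
```

```bash
python3 -c "
from h import *
avg(6)"
```

```text
t 11.45 panel xyz 0.476810230501302 0.17543446981750044 0.20025067340002758 sd [0. 0. 0.] F panel -1.1596261346296957 -0.7672650673607675 2.736638501845912 sd [0.6313 0.5646 0.7008] T [-0.0766  0.3708  0.0137] head/tilt [-10.4215   0.0166  -0.0015] w 0.10654616043934406
```

Request:
arm_command:
  commands: [0, 0, -0.0002, 0, 0, 0, 0, 0, 0, -0.0002, 0, 0, 0, 0.15, 0, 0, -0.0002, 0, 0, 0, 0.2, 0, 0, -0.0002, 0, 0, 0, 0.25, 0, 0, -0.0002, 0, 0, 0, 0.25, 0, 0, -0.0002, 0, 0, 0, 0.25, 0, 0, -0.0002, 0, 0, 0, 0.25]

```text
t: 12.15
eef_pos: [0.5007, 0.0856, 0.2002]
tool_rot: [0.0, 0.768, 0.64, 0.0]
contact_force: [0.5, -0.4, 0.8]
gripper_width: 0.251
grasp_force: 0.0
```

```bash
python3 - <<'E'
from h import *
avg(6)
c=snap('wrist','w5');s=snap('side','s5')
W=np.zeros((600,800,3),np.uint8)
h=n*.481+yv*.1776+np.array([0,0,.133])
u,v=map(int,proj(s,h));W[:400,:400]=cv2.resize(s['img'][v-50:v+50,u-40:u+60],(400,400),interpolation=2)
u,v=map(int,proj(c,h));print('wrist',u,v);z=c['img'][v-75:v+75,u-50:u+50];W[:600,400:]=cv2.resize(z,(400,600),interpolation=2)
cv2.imwrite('pics/m5.png',W[:,:,::-1])
E
```

```text
t 12.45 panel xyz 0.4767422761902625 0.1753816011523323 0.20020934607069715 sd [0. 0. 0.] F panel -0.13168071559918867 -0.10963607330925802 -0.12431259109920438 sd [0.2783 0.351  0.4974] T [ 0.0096  0.0128 -0.0021] head/tilt [-10.4203   0.0025  -0.0004] w 0.2538248776884703
wrist 322 255
```

View pics/m5.png

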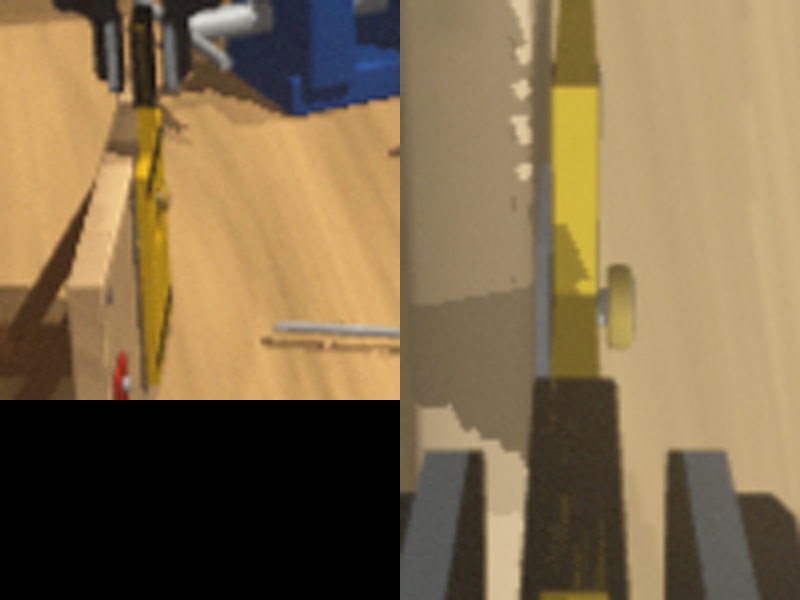

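The plate is released and hangs upright with the head in front of it, at wrist crop (620,306). The plate's corner row has barely moved, so it did not drop. I'll withdraw straight up.

Request:
arm_command:
  commands: [0, 0, 0, 0, 0, 0, 0.4, 0, 0, 0, 0, 0, 0, 0.4, 0, 0, -0.02, 0, 0, 0, 0.4, 0, 0, -0.05, 0, 0, 0, 0.4, 0, 0, -0.085, 0, 0, 0, 0.4, 0, 0, -0.11, 0, 0, 0, 0.4, 0, 0, -0.11, 0, 0, 0, 0.4, 0, 0, -0.11, 0, 0, 0, 0.4]

```text
t: 13.35
eef_pos: [0.5008, 0.0855, 0.3104]
tool_rot: [0.0, 0.768, 0.64, 0.0]
contact_force: [-0.3, -1.4, 0.3]
gripper_width: 0.402
grasp_force: 0.0
```

```bash
python3 - <<'E'
from h import *
avg(4)
c=load('w5')
print(c['img'][192:208,313:319,0].mean(1))
q=onz(c,317,200.7,.170);print('plate y',q@yv-.045)
for r in(264,349): p=onz(c,272+55-.4,180+r/4-.4,.137);print(p@yv)
a=snap('side','s6');import time
for _ in range(6): read_camera('top')
b=snap('side','s7');w=snap('wrist','w7')
h=n*.481+yv*.1776+np.array([0,0,.137]);u,v=map(int,proj(b,h))
print('motion',np.abs(a['img'][v-60:v+60,u-50:u+60].astype(int)-b['img'][v-60:v+60,u-50:u+60]).max())
u,v=map(int,proj(w,h));W=np.zeros((480,800,3),np.uint8);z=w['img'][max(v-60,0):v+60,max(u-50,0):u+50];W[:480,:400]=cv2.resize(z,(400,480),interpolation=2)
u,v=map(int,proj(b,h));W[:480,400:]=cv2.resize(b['img'][v-60:v+60,u-50:u+50],(400,480),interpolation=2)
cv2.imwrite('pics/m7.png',W[:,:,::-1])
E
```

```text
t 13.55 panel xyz 0.4761837413573858 0.1750170628625091 0.3091392965981866 sd [0.0001 0.     0.0002] F panel 0.20977007528464967 0.0627608978487855 -0.5367021245701011 sd [0.4346 0.5797 0.7898] T [ 0.0231 -0.0012  0.0125] head/tilt [-10.421   -0.1023  -0.0238] w 0.3990778703064364
[120.1667 120.1667 121.1667 120.6667 120.1667 120.5    120.1667 120.3333
 122.6667 153.     202.8333 207.5    208.     208.3333 208.6667 208.5   ]
plate y 0.17750009422246799
0.18587254425086425
0.17094773207613354
motion 14
```

View pics/m7.png

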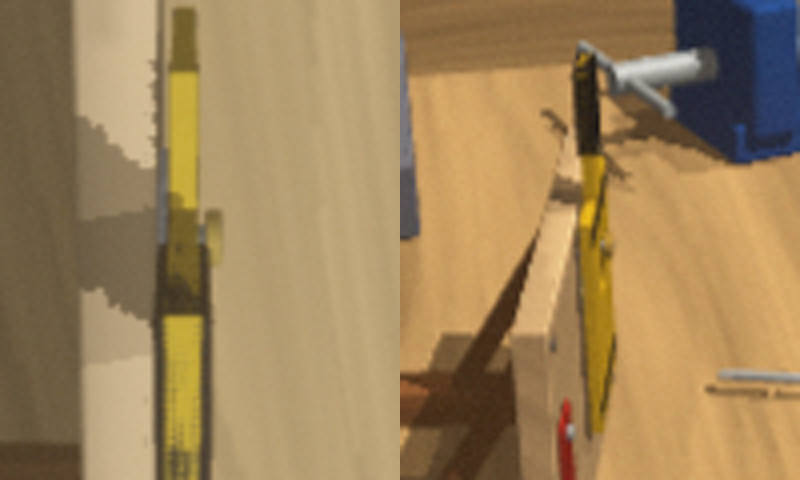

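The final view shows the plate hanging upright and still, with the gripper clear above it. The slot is centred on the shank to within about 1 mm. The seat height of about 0.138 m matches the screw at about 0.137 m.

```bash
python3 -c "
from h import *
print(hand_in())"
```

```text
the job is handed in; nothing more can be done
None
```

The yellow plate hangs upright and still on the screw, which measured home in the slot to about 1 mm, with the arm clear; I handed the job in at about 14 s of the 64 s, and no verdict came back.

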